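# Clip a test tile into the decorating jig

## Robot

A 7-joint arm with a two-finger parallel gripper is mounted at the origin on the work surface. World frame = base frame: x ahead of the robot, y to its left, z up, the work surface at z = 0. Lengths are in m, angles in degrees, forces in N, time in s.
With the tool pointing down it reaches from about 0.425 to 0.875 m from the base axis. Payload 4.7 kg.
Tool frame: the origin (TCP) lies at the centre of the arm's flange, where the gripper is bolted on; the fingertips stand 182 mm ahead of it and the grasp point (between the pads) lies 164 mm ahead of it; z points along the fingers, y is the line along which they close (so a half turn about z gives the same grasp; the last joint's range is limited). The gripper opens to 87 mm and grips with 3 to 60 N. Pads are 19 mm wide; open, the fingers measure 117 mm over their backs; the gripper's body (75 mm by 190 mm) begins 51 mm behind the grasp point.
Start: joints at [75.751, 18.392, -4.016, 83.108, 1.295, 78.541, -3.26], TCP at [0.169, -0.628, 0.405] pointing down, gripper open.
Joint ranges: [-163.93, 163.93], [-17.29, 119.83], [-79.2, 71.16], [3.27, 140.29], [-89.18, 269.18], [5.43, 117.66], [-154.24, 154.24]. Speed limits (degrees/s): [147.25, 147.25, 180, 180, 180, 180, 180].

## Interface

Orientations are given as [roll, pitch, yaw] about the fixed x, y, z axes, in that order (R = Rz(yaw) Ry(pitch) Rx(roll)).
In Python, from cell import env gives the robot as it stands. The module is installed in compiled form; this text tells all that it offers.
- The arm moves only by the tool step_arm, never from a script. Its argument "steps" is one flat list of numbers, 5 for each row, row after row: the opening, from 0 (shut) to 1 (fully open), then the shift along the tool's x, y, z in mm, then the turn about the tool's z in degrees. In form: [grip, dx, dy, dz, roll, grip, dx, dy, dz, roll, ...]. A call has 1 to 12 rows; each row shifts and turns the commanded pose from where the row before left it, along the tool's axes as they then stand; what a row does not reach is not made up. A row lasts 1/8 s, in which the tool goes at most 62.5 mm and 10.7 degrees, less where a joint would pass 70% of its speed; a pose out of reach is approached as far as the arm can. A call with a gripper value outside its range is refused whole. The fingers move at their own pace and stop on an object; "grip_force" is the grip in N (left out, the last holds). Time passes only in rows, so rows that do not move let the fingers close. It gives the time, the measured TCP pose, the force, the opening and the grip force at its end, in the units of the state.
- env.get_obs(): the state, without advancing time (a new reading comes with each control period).
- env.read_camera(name): name is "side" or "top" or "wrist"; returns a dict with "image" (400x640x3 uint8, red, green, blue), "camera_matrix" (3x3 intrinsics, pixels), "R" (3x3) and "t" (3): a world point X has camera coordinates R X + t. Camera axes: x right, y down, z forward; pixel columns grow to the right and rows downward; lengths in m; the calibration is good to about 2 mm. A picture is of the moment at which its call begins. There is no depth.
- env.sign_off(): hands the job in; it is judged then, once.
The state is a dict: "time_s": time; "qpos": joint angles; "joint_velocities": joint speeds; "effort": joint torques, N m; "tool_pos": TCP position; "tool_rot": TCP orientation; "force": force on the tool from outside, world axes, zero at the start; "wrist_torque": the same for the moment, N m; "grip_width": finger opening in m; "grasp_force": force on a finger pad.
Only numpy, scipy, OpenCV 4.12 (cv2) and the standard library are available. Lean on these libraries where they do the work, as an engineer would, in place of code of your own. Each camera call takes 0.05 s, during which the arm holds its last target. There are 200 camera calls.

## Task

Load the rectangular clay test tile into the decorating jig on the table: hold the spring clip's long thumb plate fully down with one fingertip and, keeping it down, push the tile along its channel with the other fingertip, under the raised jaw, until it is fully home against the end stop. Then draw the pushing fingertip back off the tile, so as not to drag its edge up, and let go of the clip so that its jaw comes down and holds the tile, and move clear. Only push the tile, never pick it up, and leave the pots, jar, brush and other things round the jig where they are.

Things in the scene. Friction and masses are not known exactly. Their poses are not given: they have to be found in the camera images.
- jig: Decorating jig, fixed: flat white base plate 265 x 140 x 10 mm. Origin on the table under the centre line of its channel; x along the channel, the way the tile is pushed; y towards the side of the thumb plate; z up. The plate spans x -165 to 100, y -45 to 95 mm. All 'jig' coordinates below are mm in this frame.
- channel (a point): Middle of the channel's floor, jig (-27.5, 0, 10). Two straight wooden guides, inner faces at jig y -31 and 31 (62 mm apart), each 6 mm thick and 7 mm high above the floor, run from jig x -155 to 100.
- home (a point): Where the middle of the tile's underside is when the tile is fully home: jig (45, 0, 10). The tile's front edge then meets the dark steel end stop, face at jig x 85, top at z 24.
- pin (a point): Middle of the clip's hinge pin, which runs along the jig's x at y 37, z 24, between two small posts at jig x 34 and 90 (tops at z 31). Nothing stands above the guide at smaller x.
- tile: Test tile, loose: smooth fired-clay rectangle 80 (x) x 58 (y) x 10 mm (z), about 100 g. Origin: centre of its underside. It starts flat in the channel, its x along the jig's x, centre at jig x -70 to -20, short of the jaw.
- clip (a joint): Rocking angle of the spring clip, rad: 0 at rest, jaw down (its foot 4 mm above the channel floor blocks the tile); grows as the thumb plate is pressed; 0.24 with the plate fully down at its stop, jaw 14 mm above the floor; about 0.14 with the jaw resting on the tile. Pressed at mid-width it takes 3 N to start, 6 to 7 N to be fully down, and springs back.
- plate (a point): Middle of the top of the clip's thumb plate, a polished, slippery steel strip 235 x 40 mm beside the channel, jig x -150 to 85. Fully down it is level, top at jig z 14 (lower than the tile's top at 20), y 45 to 85, middle y 65. At rest it slopes up outwards by 0.24 rad, middle at z 21. It may be pressed anywhere along its length and a fingertip may slide along it.
- jaw (a point): Middle of the underside of the jaw's foot, a steel block 16 x 14 mm under the end of a flat arm that crosses half the channel from the hinge: jig x 69 (61 to 77), y -5, z 14 at rest. The arm's top is 30 mm above the table at rest; its end rises to 42 mm when the plate is down.
- pot_a_mid (a point): Bystander: raw clay cup, diameter 86 mm, 82 mm tall; point on its axis half-way up.
- pot_b_mid (a point): Bystander: raw clay cup, diameter 86 mm, 78 mm tall; point on its axis half-way up.
- jar_mid (a point): Bystander: small lidded white jar, diameter 48 mm, 60 mm tall; point on its axis half-way up.
- brush: Bystander: brush 190 mm long lying on the table along its x.
- disc: Bystander: round clay disc, diameter 58 mm, 9 mm thick, flat on the table; origin at the centre of its underside.
- rib: Bystander: flat wooden rib 95 x 45 x 7 mm on the table; origin at the centre of its underside.
There are look-alikes about, which are no part of the job. Leave any orange, purple or red look-alike of the tile alone.

How it is judged (in metres and radians):
On the way, in this order (a step that is already met when the one before it is completed fails the run):
1. a finger holds the clip's thumb plate down while the tile is still short of the jaw (value of joint clip above 0.19 rad and contact force between the fingers and clip above 0.5 N and x of tile in the frame of jig below 0.018 m), for 0.2 s.
2. the tile is home against the end stop (within 3 mm) with the plate still held down by a finger (value of joint clip above 0.17 rad and contact force between the fingers and clip above 0.5 N and x of tile in the frame of jig above 0.042 m), for 0.1 s.
At the end, for the whole second after the job is handed in: The tile lies flat in the channel, within 3 mm of the end stop and at rest, with the released clip's jaw resting on it (clip angle 0.10 to 0.18 rad, pressing with over 1 N) (x of tile in the frame of jig above 0.042 m and z of tile in the frame of jig below 0.013 m and angle between tile's own z axis and vertical below 0.1 rad and value of joint clip between 0.1 and 0.18 rad and contact force between clip and tile above 1 N and linear speed of tile below 0.01 m/s); the robot touches nothing.
It fails at once if the tile is lifted (more than 6 mm off the base plate) or tipped (0.2 rad) (z of tile in the frame of jig above 0.016 m or angle between tile's own z axis and vertical above 0.2 rad).
It fails at once if the jaw is let down on the tile before the tile is home (contact force between clip and tile above 1 N and x of tile in the frame of jig between 0.024 and 0.04 m).
It fails at once if a bystander is moved by more than 20 mm (distance of any of pot_a_mid, pot_b_mid, jar_mid, brush, disc, rib from where it was at the start of the episode above 0.02 m).
It also fails if it takes over 51 s, if anything falls off the work surface, if the arm or the gripper's body presses on something with over 40 N, if the wrist force passes 120 N, or if a joint passes its speed limit or range.

## Working session

There is one attempt and no reset: what is moved stays moved. The work goes in short steps, Python scripts to look and compute and a tool call to move; the robot and the scene stay as the last step left them, time stands still between calls to the robot, and variables do not carry over. Pictures are saved under pics/ and viewed, at most 10 in all, crops included, and the job is handed in when it is done.

Besides the shell and the picture viewer there is one more tool, called after "Call:" as name(argument=value, ...) on one line, values as JSON. step_arm: Moves the arm, as the interface text tells. Its arguments: {"type":"object","properties":{"steps":{"type":"array","items":{"type":"number"}},"grip_force":{"type":"number"}},"required":["steps"]}

```bash
mkdir -p pics
python3 - <<'E'
from cell import env
import cv2,numpy as np
np.set_printoptions(precision=4,suppress=True)
o=env.get_obs();print(o)
for n in("top","side"):
    c=env.read_camera(n);cv2.imwrite(f"pics/{n}0.png",c["image"][:,:,::-1]);print(n,c["camera_matrix"],c["R"],c["t"])
E
```

```text
{'time_s': 0.0, 'qpos': array([75.7513, 18.4399, -4.0156, 83.177 ,  1.2947, 78.5408, -3.2608]), 'joint_velocities': array([ 0.0314, -0.0736, -0.0974,  0.1274, -0.0091, -0.0185,  0.0169]), 'effort': array([ -0.0005, -49.1285,  -0.4044, -31.2526,  -0.064 ,   0.0438,
         0.0002]), 'tool_pos': array([ 0.1688, -0.6275,  0.4036]), 'tool_rot': array([-179.8875,    0.0055,   15.0577]), 'force': array([ 0.5444, -0.3499,  0.634 ]), 'wrist_torque': array([ 0.0458,  0.0083, -0.0166]), 'grasp_force': 0.0, 'grip_width': 0.08710344668911452}
top [[465.7303   0.     320.1505]
 [  0.     465.7303 197.3144]
 [  0.       0.       1.    ]] [[-0.0171 -0.9998 -0.0131]
 [-0.9981  0.0179 -0.0594]
 [ 0.0596  0.0121 -0.9981]] [0.0851 0.5519 1.1139]
side [[370.3566   0.     316.3256]
 [  0.     370.3566 195.8625]
 [  0.       0.       1.    ]] [[ 0.7437 -0.6681  0.0231]
 [-0.3348 -0.4022 -0.8521]
 [ 0.5786  0.626  -0.5228]] [-0.363   0.2626  0.5053]
```

View pics/top0.png

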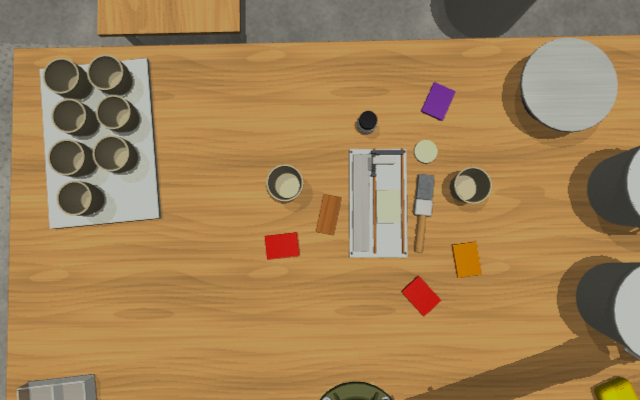

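View pics/side0.png

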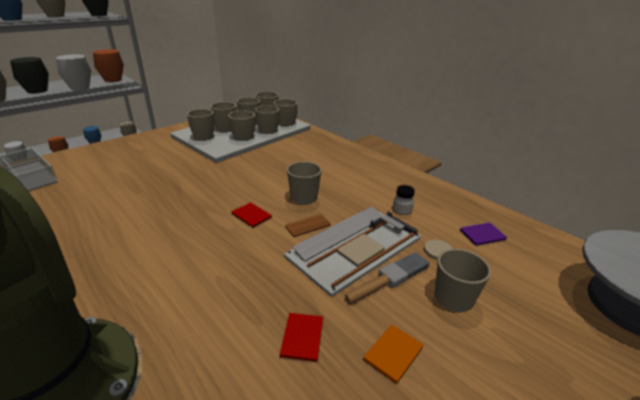

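The top view shows the jig at px (350–407, 149–258), with its stop at the top (world +x), the thumb plate on the left (+y) and the tile near (388, 207). I'll measure it next.

```bash
cat > h.py <<'E'
import numpy as np,cv2
def ray(c,u,v,z):
    K,R,t=c["camera_matrix"],np.array(c["R"]),np.array(c["t"])
    C=-R.T@t; d=R.T@np.linalg.inv(K)@np.array([u,v,1.]); return C+d*(z-C[2])/d[2]
def proj(c,X):
    p=c["camera_matrix"]@(c["R"]@np.array(X)+c["t"]); return p[:2]/p[2]
E
python3 - <<'E'
from cell import env
from h import *
c=env.read_camera("top");im=c["image"]
cv2.imwrite("pics/top1.png",cv2.resize(im[140:270,335:445,::-1],None,fx=4.6,fy=4.6,interpolation=cv2.INTER_CUBIC))
s=env.read_camera("side");im=s["image"]
cv2.imwrite("pics/side1.png",cv2.resize(im[195:300,275:435,::-1],None,fx=5,fy=5,interpolation=cv2.INTER_CUBIC))
for p in [(350,149),(407,149),(407,258),(350,258)]: print(ray(c,*p,0.01))
E
```

```text
[6.71259032e-01 1.54920972e-04 1.00000000e-02]
[ 0.66856562 -0.1394926   0.01      ]
[ 0.40294171 -0.13200568  0.01      ]
[0.4051744  0.00572595 0.01      ]
```

View pics/top1.png

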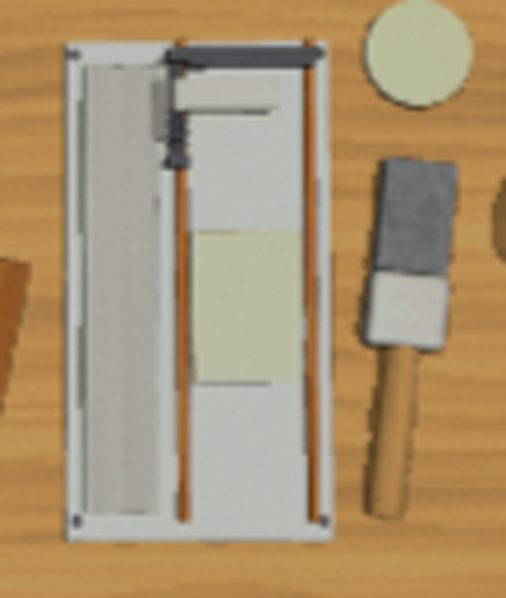

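View pics/side1.png

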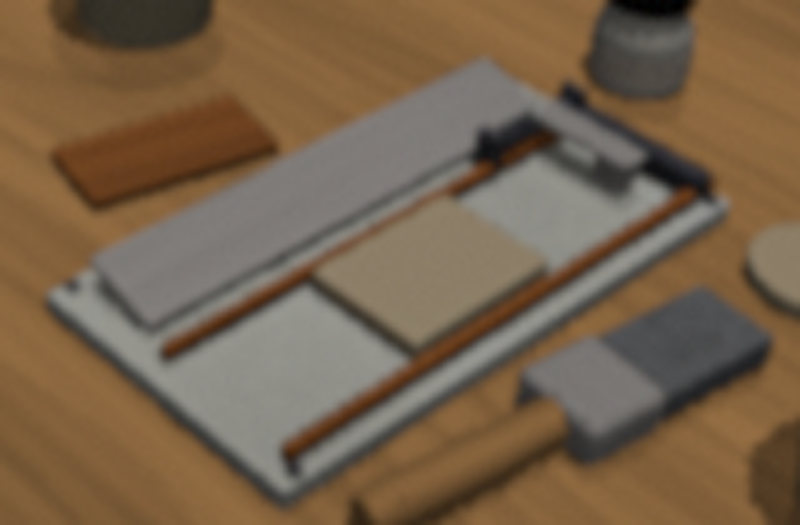

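```bash
cat >> h.py <<'E'
def tool(o,X):
    from scipy.spatial.transform import Rotation as Ro
    R=Ro.from_euler('xyz',o["tool_rot"],degrees=True).as_matrix(); return R.T@(np.array(X)-o["tool_pos"])*1000
E
python3 - <<'E'
from cell import env
from h import *
np.set_printoptions(precision=4,suppress=True)
c=env.read_camera("top");s=env.read_camera("side")
ft=lambda x,y:((x+.5)/4.6-.5+335,(y+.5)/4.6-.5+140)
fs=lambda x,y:((x+.5)/5-.5+275,(y+.5)/5-.5+195)
W=np.array([ray(c,*ft(*p),.01)[:2] for p in [(67,41),(328,42),(332,541),(66,541)]])
J=np.array([(100,95),(100,-45),(-165,-45),(-165,95)])/1000
def fit(W,J):
    a=W-W.mean(0);b=J-J.mean(0)
    th=np.arctan2((b[:,0]*a[:,1]-b[:,1]*a[:,0]).sum(),(a*b).sum())
    R=np.array([[np.cos(th),-np.sin(th)],[np.sin(th),np.cos(th)]])
    t=W.mean(0)-R@J.mean(0); print(np.degrees(th),t,"res mm",(W-(J@R.T+t)).ravel()*1000); return R,t
R,t=fit(W,J)
Ws=np.array([ray(s,*fs(*p),.01)[:2] for p in [(728,205),(285,498),(48,298)]]);fit(Ws,J[1:])
for p in [(191,231),(302,231),(191,382),(302,382)]:
    print("tile",1000*R.T@(ray(c,*ft(*p),.02)[:2]-t))
for p in [(316,272),(435,195),(548,262),(416,346)]:
    print("tile side",1000*R.T@(ray(s,*fs(*p),.02)[:2]-t))
np.savez("jig.npz",R=R,t=t)
E
```

```text
-1.2075718036912475 [ 0.5704 -0.0902] res mm [ 0.1176 -0.5305 -0.1525  0.429   0.3584  0.162  -0.3236 -0.0605]
-0.687289870206298 [ 0.5688 -0.0911] res mm [-1.573   0.5687  0.5456  0.5386  1.0274 -1.1073]
tile [-2.1754 29.7471]
tile [ -2.0033 -28.5246]
tile [-81.504   29.9995]
tile [-81.2789 -28.0293]
tile side [-80.9746  27.1454]
tile side [-6.7961 31.9782]
tile side [ -3.6934 -27.6536]
tile side [-81.5245 -28.5933]
```

Run:
```python
from cell import env
from h import *
o=env.get_obs();d=np.load("jig.npz")
T=d["R"]@np.array([-.102,.0325])+d["t"];print(T)
o["tool_rot"][:]=[180,0,-1.2]
print(tool(o,[*T,.3]))
```

```text
[ 0.46909214 -0.05554108]
[ 288.20094278 -578.2429292   104.39567615]
```

Call:
step_arm(steps=[0.575, 0, 0, 0, 8.1, 0.575, 0, 0, 0, 8.1])

```text
time_s: 0.55
tool_pos: [0.1688, -0.6277, 0.4047]
tool_rot: [-180.0, 0.0, -1.4]
force: [-1.1, -0.4, 0.2]
grip_width: 0.0744
grasp_force: 0.0
```

Call:
step_arm(steps=[0.575, 24, -48, 0, 0, 0.575, 24, -48, 0, 0, 0.575, 24, -48, 0, 0, 0.575, 24, -48, 0, 0, 0.575, 24, -48, 0, 0, 0.575, 24, -48, 0, 0, 0.575, 24, -48, 0, 0, 0.575, 24, -48, 0, 0, 0.575, 24, -48, 0, 0, 0.575, 24, -48, 0, 0, 0.575, 24, -48, 0, 0, 0.575, 24, -48, 0, 0])

```text
time_s: 2.05
tool_pos: [0.4687, -0.0559, 0.405]
tool_rot: [179.9, -0.0, -1.2]
force: [0.2, -0.4, -0.0]
grip_width: 0.05
grasp_force: 0.0
```

Call:
step_arm(steps=[0.575, 0, 0, 40, 0, 0.575, 0, 0, 40, 0, 0.575, 0, 0, 24, 0, 0.575, 0, 0, 0, 0, 0.575, 0, 0, 0, 0])

```text
time_s: 2.68
tool_pos: [0.4688, -0.0576, 0.3018]
tool_rot: [180.0, -0.1, -1.1]
force: [-0.4, -0.0, 1.0]
grip_width: 0.0503
grasp_force: 0.0
```

Run:
```python
from cell import env
from h import *
o=env.get_obs();d=np.load("jig.npz")
p=d["R"].T@(o["tool_pos"][:2]-d["t"])*1000;print(p,o["tool_pos"],o["tool_rot"],o["force"],o["grip_width"])
c=env.read_camera("wrist");cv2.imwrite("pics/w0.png",c["image"][:,:,::-1])
```

```text
[-102.27973868   30.46125412] [ 0.4687695  -0.05757348  0.30184831] [ 1.79978927e+02 -9.15248661e-02 -1.14508946e+00] [-0.41299738 -0.0360865   1.04666036] 0.05027563369553426
```

View pics/w0.png

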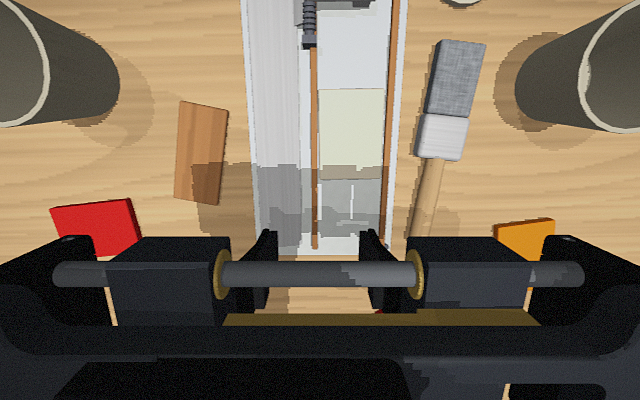

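Left fingertip (265, 232) stands over the thumb plate and right fingertip (372, 232) over the channel behind the tile (its rear edge is at row 180).

Call:
step_arm(steps=[0.575, 0, -2, 30, 0, 0.575, 0, 0, 30, 0, 0.575, 0, 0, 28, 0, 0.575, 0, 0, 0, 0, 0.575, 0, 0, 0, 0])

```text
time_s: 3.35
tool_pos: [0.4692, -0.0557, 0.2143]
tool_rot: [180.0, -0.1, -1.2]
force: [0.2, 0.1, 0.0]
grip_width: 0.0498
grasp_force: 0.0
```

Call:
step_arm(steps=[0.575, 0, 0, 3, 0, 0.575, 0, 0, 3, 0, 0.575, 0, 0, 3, 0, 0.575, 0, 0, 3, 0, 0.575, 0, 0, 1, 0, 0.575, 0, 0, 0, 0, 0.575, 0, 0, 0, 0])

```text
time_s: 4.22
tool_pos: [0.4684, -0.0559, 0.2]
tool_rot: [180.0, -0.0, -1.2]
force: [-1.0, -2.9, 5.4]
grip_width: 0.0498
grasp_force: 2.5
```

Run:
```python
from cell import env
from h import *
o=env.get_obs();d=np.load("jig.npz")
p=d["R"].T@(o["tool_pos"][:2]-d["t"])*1000;print(p,o["tool_pos"],o["tool_rot"],o["force"],o["wrist_torque"],o["grip_width"])
c=env.read_camera("side");cv2.imwrite("pics/s2.png",cv2.resize(c["image"][175:300,255:435,::-1],None,fx=4.4,fy=4.4,interpolation=cv2.INTER_CUBIC))
```

```text
[-102.65694882   32.16437749] [ 0.46842826 -0.05586279  0.19997127] [ 1.79960708e+02 -1.73632419e-02 -1.15076470e+00] [-1.00389807 -2.92747422  5.44869862] [-0.36135259  0.25024823  0.08353102] 0.04983305273158428
```

View pics/s2.png

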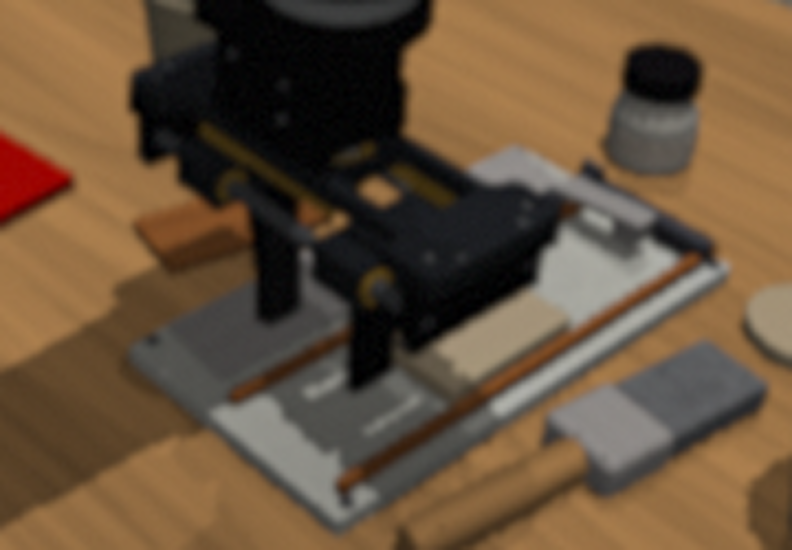

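One fingertip is pressing the plate (left, crop 275,310) and the other is in the channel behind the tile (370,380). Pressing on down.

Call:
step_arm(steps=[0.575, 0, 0, 1, 0, 0.575, 0, 0, 1, 0, 0.575, 0, 0, 1, 0, 0.575, 0, 0, 0, 0, 0.575, 0, 0, 0, 0])

```text
time_s: 4.9
tool_pos: [0.4685, -0.0563, 0.1972]
tool_rot: [179.9, -0.0, -1.2]
force: [-2.0, -3.6, 8.7]
grip_width: 0.05
grasp_force: 3.8
```

Call:
step_arm(steps=[0.575, 0, 0, 1, 0, 0.575, 0, 0, 0, 0, 0.575, 0, 0, 0, 0])

```text
time_s: 5.28
tool_pos: [0.4686, -0.0562, 0.1964]
tool_rot: [179.9, -0.0, -1.2]
force: [-2.8, -3.4, 8.8]
grip_width: 0.0501
grasp_force: 4.5
```

Call:
step_arm(steps=[0.575, 0, 0, 1, 0, 0.575, 0, 0, 0, 0, 0.575, 0, 0, 0, 0])

```text
time_s: 5.65
tool_pos: [0.4688, -0.0562, 0.1962]
tool_rot: [179.9, -0.0, -1.2]
force: [-4.9, -3.7, 15.4]
grip_width: 0.05
grasp_force: 8.0
```

Call:
step_arm(steps=[0.575, 5, 0, 0, 0, 0.575, 5, 0, 0, 0, 0.575, 5, 0, 0, 0, 0.575, 5, 0, 0, 0, 0.575, 5, 0, 0, 0, 0.575, 5, 0, 0, 0, 0.575, 0, 0, 0, 0])

```text
time_s: 6.52
tool_pos: [0.498, -0.0555, 0.1961]
tool_rot: [180.0, 0.2, -1.1]
force: [-8.4, 0.4, 19.9]
grip_width: 0.05
grasp_force: 10.3
```

Run:
```python
from cell import env
from h import *
o=env.get_obs();d=np.load("jig.npz")
p=d["R"].T@(o["tool_pos"][:2]-d["t"])*1000;print(p,o["tool_pos"],o["force"],o["wrist_torque"],o["grip_width"])
c=env.read_camera("side");cv2.imwrite("pics/s3.png",cv2.resize(c["image"][175:300,255:435,::-1],None,fx=4.4,fy=4.4,interpolation=cv2.INTER_CUBIC))
```

```text
[-73.11515172  33.1375213 ] [ 0.49798401 -0.05551244  0.19607971] [-8.3735868   0.40983407 19.94089111] [0.40278423 2.00827383 0.20946684] 0.050024113899336795
```

View pics/s3.png

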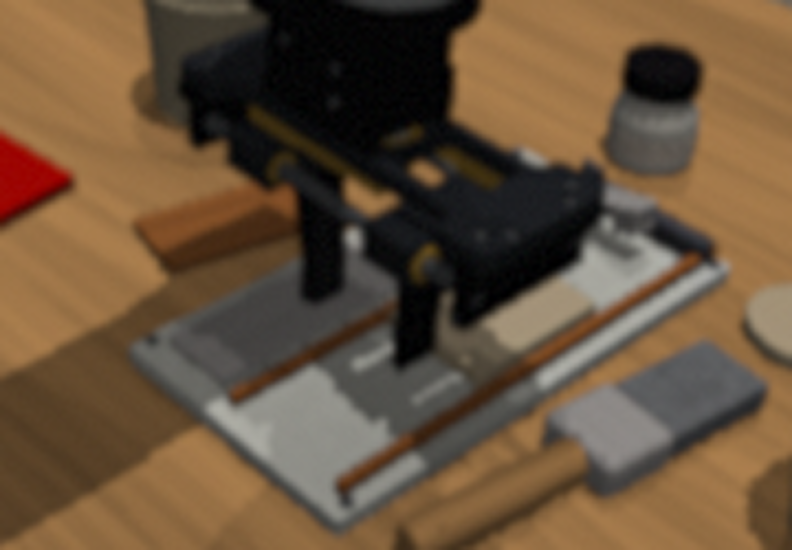

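The tile is moving with the fingertip (front edge now near crop 590,310) and the plate is level with the jaw raised. Carrying on.

Call:
step_arm(steps=[0.575, 5, 0, 0, 0, 0.575, 5, 0, 0, 0, 0.575, 5, 0, 0, 0, 0.575, 5, 0, 0, 0, 0.575, 5, 0, 0, 0, 0.575, 5, 0, 0, 0, 0.575, 0, 0, 0, 0])

```text
time_s: 7.45
tool_pos: [0.5281, -0.056, 0.1962]
tool_rot: [180.0, 0.2, -1.1]
force: [-8.7, -1.2, 19.5]
grip_width: 0.0501
grasp_force: 9.8
```

Call:
step_arm(steps=[0.575, 5, 0, 0, 0, 0.575, 5, 0, 0, 0, 0.575, 5, 0, 0, 0, 0.575, 5, 0, 0, 0, 0.575, 5, 0, 0, 0, 0.575, 5, 0, 0, 0, 0.575, 0, 0, 0, 0])

```text
time_s: 8.32
tool_pos: [0.5582, -0.0565, 0.1963]
tool_rot: [180.0, 0.1, -1.1]
force: [-7.0, -0.7, 18.0]
grip_width: 0.0503
grasp_force: 9.1
```

Call:
step_arm(steps=[0.575, 2, 0, 0, 0, 0.575, 2, 0, 0, 0, 0.575, 2, 0, 0, 0, 0.575, 0, 0, 0, 0])

```text
time_s: 8.82
tool_pos: [0.5636, -0.0566, 0.1963]
tool_rot: [180.0, 0.2, -1.1]
force: [-9.2, -1.1, 19.4]
grip_width: 0.0503
grasp_force: 9.8
```

Call:
step_arm(steps=[0.575, 1, 0, 0, 0, 0.575, 1, 0, 0, 0, 0.575, 0, 0, 0, 0])

```text
time_s: 9.2
tool_pos: [0.5655, -0.0566, 0.1963]
tool_rot: [180.0, 0.2, -1.1]
force: [-9.5, -0.7, 20.0]
grip_width: 0.0502
grasp_force: 10.0
```

Call:
step_arm(steps=[0.575, 1, 0, 0, 0, 0.575, 1, 0, 0, 0, 0.575, 0, 0, 0, 0])

```text
time_s: 9.57
tool_pos: [0.5671, -0.0566, 0.1963]
tool_rot: [180.0, 0.3, -1.1]
force: [-11.5, 0.2, 20.9]
grip_width: 0.0501
grasp_force: 11.1
```

Call:
step_arm(steps=[0.575, 1, 0, 0, 0, 0.575, 1, 0, 0, 0, 0.575, 0, 0, 0, 0])

```text
time_s: 9.95
tool_pos: [0.568, -0.0566, 0.1962]
tool_rot: [180.0, 0.5, -1.1]
force: [-15.9, 0.1, 26.0]
grip_width: 0.0503
grasp_force: 14.0
```

Call:
step_arm(steps=[0.575, 1, 0, 0, 0, 0.575, 0, 0, 0, 0, 0.575, 0, 0, 0, 0])

```text
time_s: 10.32
tool_pos: [0.5684, -0.0566, 0.1962]
tool_rot: [179.9, 0.6, -1.1]
force: [-17.7, 0.1, 28.6]
grip_width: 0.0499
grasp_force: 15.7
```

Run:
```python
from cell import env
from h import *
o=env.get_obs();d=np.load("jig.npz")
p=d["R"].T@(o["tool_pos"][:2]-d["t"])*1000;print(p,o["tool_pos"],o["force"],o["wrist_torque"],o["grip_width"])
c=env.read_camera("wrist");cv2.imwrite("pics/w1.png",c["image"][:,:,::-1])
```

```text
[-2.65995861 33.536682  ] [ 0.56843196 -0.05659818  0.19615918] [-17.72665789   0.098004    28.55546791] [0.56517699 4.18164884 0.02227979] 0.04987283614527308
```

View pics/w1.png

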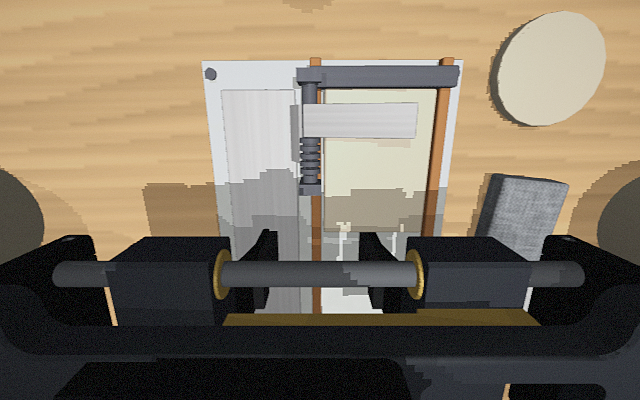

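The tile meets the dark end stop under the raised jaw with no gap (row ~88), and the force has risen. I'll draw back with the plate held, then release.

Call:
step_arm(steps=[0.575, -2, 0, 0, 0, 0.575, -3, 0, 0, 0, 0.575, -4, 0, 0, 0, 0.575, -4, 0, 0, 0, 0.575, -4, 0, 0, 0, 0.575, 0, 0, 0, 0, 0.575, 0, 0, 0, 0])

```text
time_s: 11.25
tool_pos: [0.5561, -0.0565, 0.1965]
tool_rot: [-179.9, -0.3, -1.1]
force: [1.6, 0.7, 8.4]
grip_width: 0.0501
grasp_force: 4.2
```

Call:
step_arm(steps=[0.575, 0, 0, -2, 0, 0.575, 0, 0, -2, 0, 0.575, 0, 0, -2, 0, 0.575, 0, 0, -2, 0, 0.575, 0, 0, -2, 0, 0.575, 0, 0, -3, 0, 0.575, 0, 0, -5, 0, 0.575, 0, 0, -20, 0, 0.575, 0, 0, -40, 0, 0.575, 0, 0, -40, 0, 0.575, -40, 0, 0, 0, 0.575, 0, 0, 0, 0])

```text
time_s: 12.75
tool_pos: [0.5127, -0.0562, 0.3142]
tool_rot: [179.9, -0.0, -1.1]
force: [0.2, 0.9, 0.3]
grip_width: 0.0503
grasp_force: 0.0
```

Run:
```python
from cell import env
from h import *
o=env.get_obs();print(o["tool_pos"],o["force"])
c=env.read_camera("wrist");cv2.imwrite("pics/w2.png",c["image"][:,:,::-1])
c=env.read_camera("side");cv2.imwrite("pics/s4.png",cv2.resize(c["image"][195:300,275:435,::-1],None,fx=5,fy=5,interpolation=cv2.INTER_CUBIC))
```

```text
[ 0.51266612 -0.05618358  0.31417228] [0.17962839 0.87967526 0.33881813]
```

View pics/w2.png

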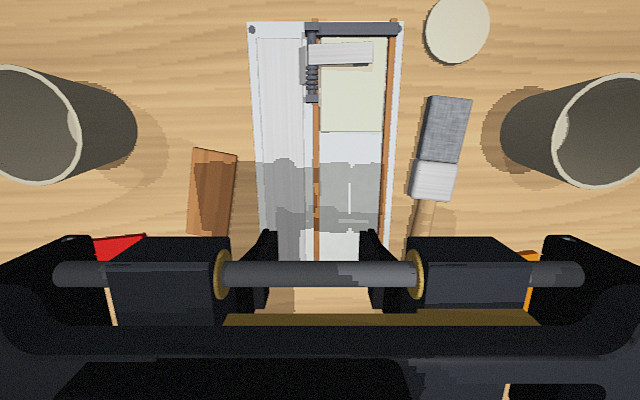

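View pics/s4.png

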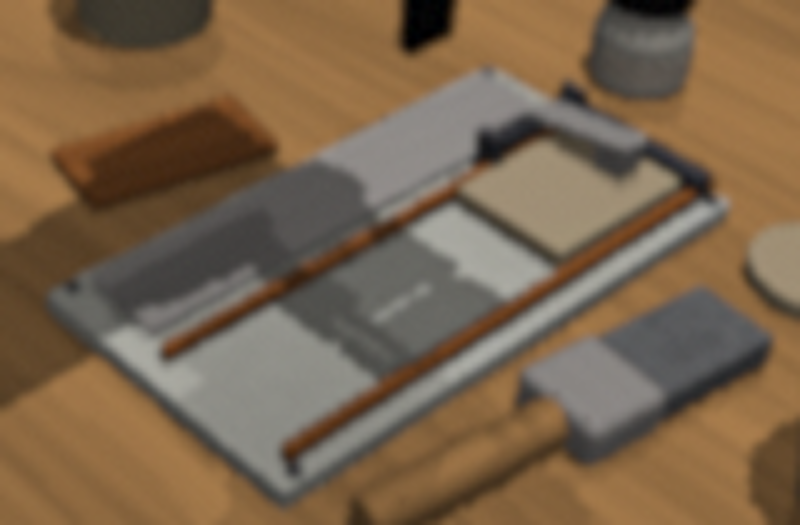

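The tile lies flat against the stop with the jaw resting on it (crop 620,165). I'll check its rear edge, at crop (460,190) and (562,258), then hand in.

Run:
```python
from cell import env
from h import *
d=np.load("jig.npz");s=env.read_camera("side");w=env.read_camera("wrist")
fs=lambda x,y:((x+.5)/5-.5+275,(y+.5)/5-.5+195)
f=lambda X:1000*d["R"].T@(X[:2]-d["t"])
v=[f(ray(s,*fs(*p),.02)) for p in [(460,190),(562,258)]]+[f(ray(w,u,131,.02)) for u in(322,380)]
print(v)
if np.mean([x[0] for x in v])>2.5: print(env.sign_off())
```

```text
[array([ 4.08160623, 27.66120362]), array([  2.70528307, -29.59394537]), array([ 9.87249492, 28.15196526]), array([  9.9464648 , -26.54236132])]
the job is handed in; nothing more can be done
None
```

The job is handed in: the tile was pushed to the end stop with the plate held down, the clip was released with its jaw resting on the tile, and the arm is clear. I saw no bystander moved. The final edge check put the tile's rear at jig x 3–4 mm (side camera) and about 10 mm (wrist camera), against 5 mm for fully home, so the result rests mainly on the stop contact seen and felt; sign-off returned no verdict.

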